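# Couple a gate-opener ram and set its run switch

## Task

Get the gate-opener ram on the test board ready for a bench run: swing it fully into the clevis so that the holes line up, and push the long thick clevis pin from the rack down through both until its collar sits on the clevis. Then take the screwdriver from the rack, use its tip to rock the second switch from the left on the control unit over to on (far end down), and hang the screwdriver back upright in its own hole. Keep your fingers off the control unit and leave the other switches, the other two pins and the things lying about as they are.

Things in the scene. Friction and masses are not known exactly. Their poses are not given: they have to be found in the camera images.
- ram (a joint): Angle of the ram (an electric linear actuator, lying level) about its upright pivot bolt on the rear bracket, rad: 0 = home against its stop, eye inside the clevis with all holes in line; positive = swung out of the clevis towards the robot (as built, viewed from above: clockwise), at most 0.8. It stays where it is left; about 1 N at the rod moves it.
- ram_pivot (a point): The ram's pivot axis on the 330 x 150 x 18 mm plywood test board (fixed to the bench), at the height of the ram's axis, 51.5 mm above the bench. Axes of the board: z up, and the clevis lies 260 mm from here along -y.
- ram_rod (a point): Point on the axis of the ram's bare steel piston rod (20 mm diameter, bare from 154 to 237 mm from the pivot), 195 mm from the pivot and 65 mm short of the eye's centre; a good place to grip from above, across the rod. The ram points along this point's -y, z is up; rod axis 51.5 mm above the bench.
- clevis_hole (a point): Centre of the hole in the top face of the clevis's upper ear (67 mm above the bench); axes of the test board, z up. The clevis opens along -x of this frame. Two 6 mm steel ears, 38 mm wide, take the ram's 16 mm thick eye between them (the eye shows about 1.5 mm of play above and below); all three holes are 14 mm across, and it is 31 mm from the top face to the underside of the lower ear, then 18 mm of air to the board.
- pin_knob (a point): Centre of the grip of the clevis pin to use, half-way up its dark cylindrical knob, 18 mm diameter and 26 mm tall; z along the pin, up. Below the knob is a collar 24 mm wide and 4 mm thick, whose underside is 17 mm below this point; below that a steel shank 12 mm thick and 42 mm long, its last 8 mm tapered. It hangs by its collar in one of three 13.5 mm holes of the rack, rail top 118 mm above the bench, holes 50 mm apart; which one varies. Weighs about 60 g.
- short_pin: Pin too short for the clevis: the same 12 mm shank but only 20 mm long, the knob 13 mm tall. Hangs in the rack. Origin at the underside of its collar. Leave it.
- thin_pin: Pin too thin for the clevis: 8 mm shank, 42 mm long, with a plain flat disc head 26 mm wide and 9 mm tall and no knob. Hangs in the rack. Origin at the underside of its head. Leave it.
- driver_handle (a point): Grip point on the axis of the handle of the white and black screwdriver (the only one in the rack; handle about 29 mm thick, 97 mm long, upright); z along the tool, towards its butt. The tip is 170 mm below this point, the shoulder of the handle that rests on the rack 65 mm below it, the butt 32 mm above it. Shaft 7.6 mm thick. Weighs 90 g.
- driver_hole (a point): Centre of the mouth of the screwdriver's own hole, 13.5 mm across, in the top of the timber rack (225 x 50 mm, 118 mm tall, open below, fixed to the bench), at the end farthest from the test board, 75 mm from the nearest pin hole. Axes of the rack: the holes lie in line along y, x is across the rail, z up.
- rocker0 (a joint): Leftmost rocker of the control unit, rad: 0 = off (near end down), 0.44 = on (far end down); starts on.
- rocker1 (a joint): Second rocker from the left, the run switch to turn on: same values, starts off; stays where it is left. About 1.5 N straight down on the far end turns it.
- rocker2 (a joint): Middle rocker, same values; starts off.
- rocker3 (a joint): Fourth rocker from the left, same values; starts on.
- rocker4 (a joint): Rightmost rocker, same values; starts off.
- rocker1_far (a point): Top surface of the second rocker's far half (marked with a black line), where to press it down; about 65 mm above the bench while raised, and it sinks about 4 mm when turned on. The rockers are white, 12.5 mm wide and 25 mm long, side by side 18 mm apart in a black bezel on top of a grey control box (100 x 160 x 52 mm, fixed); a black terminal strip 12 mm tall stands about 35 mm behind this point.
- controller: The control box itself; origin at the centre of its underside, x away from the robot (towards the far ends of the rockers), y to the left along the row of rockers, z up.
- wrench: Loose combination wrench lying on the bench, 188 mm long; leave it.
- pliers: Loose pliers with red handles lying on the bench, 182 mm long; leave them.
- tape_reel: Loose roll of black tape, 64 mm wide, 19 mm tall; leave it.
- tape_rule: Loose yellow tape measure, 63 x 86 x 62 mm; leave it.
Not all that is in view belongs to the job. What is shaped like the part that bears driver_handle but orange is not meant.

How it is judged:
By the outcome, as a careful person would: the job done as asked, in the order asked, and still so for the second after the job is handed in, with the robot touching nothing.
It also fails if it takes over 64 s, if anything falls off the work surface, if the arm or the gripper's body presses on something with over 40 N, if the wrist force passes 120 N, or if a joint passes its speed limit or range.

## Robot

A 6-joint arm with a two-finger parallel gripper is mounted at the origin on a cart in front of the work surface, level with it; the furniture and walls round the work are solid. World frame = base frame: x ahead of the robot, y to its left, z up, the work surface at z = 0. Lengths are in m, angles in rad, forces in N, time in s.
With the tool pointing down it reaches from about 0.275 to 0.725 m from the base axis. Payload 15.9 kg.
Tool frame: the origin (TCP) lies at the very end of the fingers, on their centre line; the grasp point (between the pads) lies 19 mm behind it; z points along the fingers, y is the line along which they close (so a half turn about z gives the same grasp; the last joint's range is limited). The gripper opens to 85 mm and grips with 20 to 120 N. Pads are 22 mm wide; open, the fingers measure 114 mm over their backs; the gripper's body (76 mm by 85 mm) begins 54 mm behind the grasp point. The pads swing forward as they close: fully open they stand 13 mm farther back than shut.
Start: joints at [-1.288, 0.213, -0.034, 1.323, 0, 1.571], TCP at [0.14, -0.48, 0.231] pointing down, gripper open.
Joint ranges: [-2.98, 2.98], [-0.74, 1.72], [-1.14, 1.35], [-2.1, 2.04], [-1.57, 1.44], [-3.14, 3.14]. Speed limits (rad/s): [1.89, 1.89, 2.39, 2.57, 3.14, 3.14].

## Interface

Orientations are given as a unit quaternion [x, y, z, w].
In Python, from workcell import manip gives the robot as it stands.
- The arm moves only by the tool drive_tool, never from a script. Its argument "moves" is a list of rows, each an object of numbers: "fingers": the finger opening in cm, from 0 to 8.54; "x", "y", "z": the shift along the tool's x, y, z in cm; "turn": the turn about the tool's z in degrees. A call has 1 to 8 rows; each row shifts and turns the commanded pose from where the row before left it, along the tool's axes as they then stand; what a row does not reach is not made up. A row lasts 1/10 s, in which the tool goes at most 50 mm and 8.59 degrees, less where a joint would pass 70% of its speed; a pose out of reach is approached as far as the arm can. A call is refused whole if a number of a shift passes 5 or a number of a turn 8.59, either way. A call with a gripper value outside its range is refused whole. The fingers move at their own pace and stop on an object; the grip force is fixed at half the most. Time passes only in rows, so rows that do not move let the fingers close. It gives the time, the measured TCP pose, the force, the opening and the grip force at its end, in the units of the state.
- manip.get_state(): the state, without advancing time (a new reading comes with each control period).
- manip.snapshot(name): name is "scene" or "side" or "wrist"; returns the picture (400x640x3 uint8, blue, green, red); there is no depth.
- manip.calibration(name): a dict with "camera_matrix" (3x3 intrinsics, pixels), "view" (4x4, takes a point from world to camera coordinates); the wrist camera has in their place "T_tool_cam" (4x4, takes a point from camera to tool coordinates, whose origin is the TCP and whose axes are the flange's). Camera axes: x right, y down, z forward; pixel columns grow to the right and rows downward; lengths in m; the calibration is good to about 2 mm. A picture is of the moment at which its call begins: read the wrist's pose just before it. calibration takes no time and is no camera call.
- manip.hand_in(): hands the job in; it is judged then, once.
Trained networks look in the newest picture that a camera, given by its name, has taken for a name from the list of things; names that differ only in an ending like _2 or _b are one class to them, and where a whole thing is asked for, a point or a joint stands for the part that bears it (a point fixed in the world has none). Each returns a list of dicts, best first, with "conf" (0 to 1); they miss things now and then, are a little off and sometimes report something else, mostly with a low value. They report only what shows in the picture. A call takes as long as a camera call. They do not tell look-alikes from the thing itself.
- manip.boxes_of(camera, name): "location" ([x, y, z] in m, in world coordinates, good to about 4 mm: the middle of the surface that is visible of it).
- manip.masks_of(camera, name): "mask" (400x640 bool, what is visible of it).
- manip.pinpoint(camera, name): "location" ([x, y, z] in m, in world coordinates, good to about 4 mm: a listed point, or the origin of a listed thing).
The state is a dict: "t": time; "q": joint angles; "qd": joint speeds; "joint_efforts": joint torques, N m; "ee_pos": TCP position; "ee_rot": TCP orientation; "force": force on the tool from outside, world axes, zero at the start; "moment": the same for the moment, N m; "gripper_width": finger opening in m; "gripper_force": force on a finger pad.
Only numpy, scipy, OpenCV 4.12 (cv2) and the standard library are available. Lean on these libraries where they do the work, as an engineer would, in place of code of your own. Each camera call takes 0.05 s, during which the arm holds its last target. There are 200 camera calls.

## Working session

There is one attempt and no reset: what is moved stays moved. The work goes in short steps, Python scripts to look and compute and a tool call to move; the robot and the scene stay as the last step left them, time stands still between calls to the robot, and variables do not carry over. Pictures are saved under pics/ and viewed, at most 10 in all, crops included, and the job is handed in when it is done.

Besides the shell and the picture viewer there is one more tool, called as name(argument=value, ...), one argument or row to a line, values as JSON. drive_tool: Moves the arm, as the interface text tells. Its arguments: {"type":"object","properties":{"moves":{"type":"array"}},"required":["moves"]}

```bash
ls; mkdir -p pics
cat > h.py <<'E'
import numpy as np, cv2
from workcell import manip
from scipy.spatial.transform import Rotation as R
np.set_printoptions(precision=4,suppress=True)
def P(n):
    c=manip.calibration(n); K=np.array(c["camera_matrix"])
    if "view" in c: return K@np.array(c["view"])[:3]
    s=manip.get_state(); T=np.eye(4); T[:3,:3]=R.from_quat(s["ee_rot"]).as_matrix(); T[:3,3]=s["ee_pos"]
    return K@np.linalg.inv(T@np.array(c["T_tool_cam"]))[:3]
def tri(Ps,uvs):
    A=[]
    for p,(u,v) in zip(Ps,uvs): A+= [u*p[2]-p[0], v*p[2]-p[1]]
    w=np.linalg.svd(np.array(A))[2][-1]; return w[:3]/w[3]
def proj(p,X):
    a=p@np.append(X,1); return a[:2]/a[2]
def atz(p,uv,z):
    u,v=uv; A=np.array([u*p[2]-p[0], v*p[2]-p[1]]); return np.append(np.linalg.solve(A[:,:2],-A[:,2]*z-A[:,3]),z)
def totool(d):
    s=manip.get_state(); return R.from_quat(s["ee_rot"]).inv().apply(d)*100
E
python3 - <<'E'
from h import *
s=manip.get_state(); print(s["t"],s["ee_pos"],R.from_quat(s["ee_rot"]).as_matrix(),s["gripper_width"])
for c in ["scene","side"]:
    im=manip.snapshot(c); cv2.imwrite(f"pics/{c}0.png",im)
    for n in ["ram_pivot","ram_rod","clevis_hole","pin_knob","short_pin","thin_pin","driver_handle","driver_hole","rocker1_far","controller"]:
        r=manip.pinpoint(c,n); print(c,n,[(round(d["conf"],2),np.round(d["location"],3),proj(P(c),d["location"]).round()) for d in r[:3]])
print(manip.get_state()["t"])
E
```

```text
pics
0.0 [ 0.1394 -0.4798  0.2308] [[ 0.9603  0.279  -0.0003]
 [ 0.279  -0.9603  0.0011]
 [ 0.     -0.0011 -1.    ]] 0.08538435573891899
scene ram_pivot []
scene ram_rod []
scene clevis_hole []
scene pin_knob []
scene short_pin []
scene thin_pin []
scene driver_handle [(0.43, array([ 0.363, -0.166,  0.169]), array([339., 250.]))]
scene driver_hole []
scene rocker1_far [(0.56, array([ 0.41 , -0.328,  0.063]), array([391., 282.]))]
scene controller [(0.6, array([ 0.42 , -0.345, -0.002]), array([395., 292.]))]
side ram_pivot [(0.55, array([0.468, 0.472, 0.054]), array([296., 324.]))]
side ram_rod [(0.93, array([0.418, 0.286, 0.051]), array([326., 278.]))]
side clevis_hole [(0.71, array([0.471, 0.214, 0.063]), array([309., 259.])), (0.2, array([ 0.569, -0.04 ,  0.001]), array([289., 234.]))]
side pin_knob [(0.45, array([0.458, 0.03 , 0.133]), array([320., 208.]))]
side short_pin [(0.44, array([ 0.452, -0.074,  0.121]), array([324., 198.]))]
side thin_pin []
side driver_handle [(0.71, array([ 0.358, -0.169,  0.171]), array([354., 175.])), (0.62, array([ 0.448, -0.147,  0.181]), array([327., 174.]))]
side driver_hole [(0.8, array([ 0.452, -0.147,  0.122]), array([326., 190.])), (0.52, array([0.458, 0.029, 0.136]), array([320., 207.]))]
side rocker1_far []
side controller [(0.66, array([ 0.422, -0.344,  0.002]), array([338., 200.])), (0.61, array([0.572, 0.142, 0.   ]), array([278., 263.]))]
1.1
```

View pics/scene0.png

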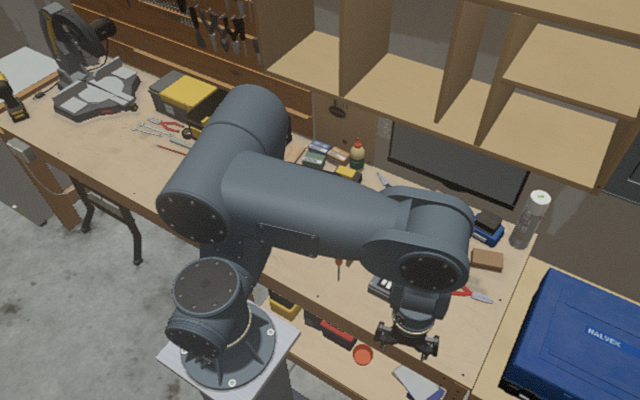

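View pics/side0.png

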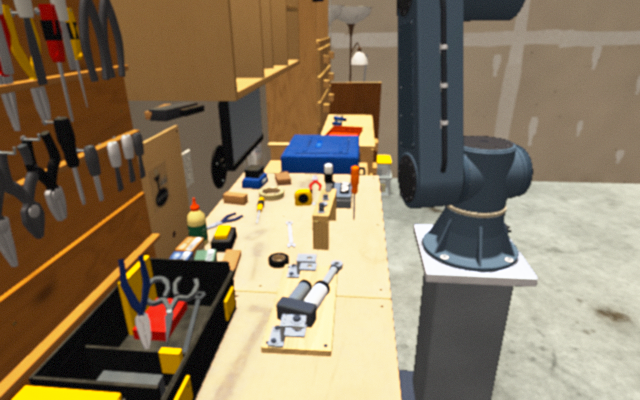

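The scene view is blocked by the arm. The side view shows the ram board at (300,300), the rack at (322,215) with the white/black driver at (328,172), and the orange look-alike standing nearer the robot at (354,175). I'll move over the rack for a wrist view.

drive_tool(
  moves=[
    {"x": 3.4, "y": -3, "z": -1.8},
    {"x": 3.4, "y": -3, "z": -1.8},
    {"x": 3.4, "y": -3, "z": -1.8},
    {"x": 3.4, "y": -3, "z": -1.8},
    {"x": 3.4, "y": -3, "z": -1.8},
    {"x": 3.4, "y": -3, "z": -1.8},
    {"x": 3.4, "y": -3, "z": -1.8},
    {"x": 3.4, "y": -3, "z": -1.8},
  ],
)

```text
schema error: expected keys fingers, x, y, z, turn
```

```bash
cat > look.py <<'E'
from h import *
import sys
def look(cam,names,fn=None,k=2):
    s=manip.get_state(); p=P(cam); im=manip.snapshot(cam)
    if fn: cv2.imwrite("pics/"+fn,im)
    print("t",round(s["t"],2),"tcp",s["ee_pos"],"w",round(s["gripper_width"],4),"F",s["force"])
    out={}
    for n in names:
        r=manip.pinpoint(cam,n); out[n]=r
        print(n,[(round(d["conf"],2),np.round(d["location"],4),proj(p,d["location"]).round()) for d in r[:k]])
    return p,im,out
E
python3 - <<'E'
from look import *
print(manip.calibration("wrist")["T_tool_cam"])
look("wrist",["pin_knob","short_pin","thin_pin","driver_handle","driver_hole","rocker1_far","controller","clevis_hole"],"w1.png",3)
E
```

```text
[[-0.0004 -0.9515 -0.3078  0.0785]
 [ 1.     -0.0007  0.0008  0.0004]
 [-0.001  -0.3078  0.9515 -0.1442]
 [ 0.      0.      0.      1.    ]]
t 1.1 tcp [ 0.1395 -0.4801  0.2313] w 0.0855 F [-0.5256  0.5593  0.5941]
pin_knob []
short_pin []
thin_pin []
driver_handle []
driver_hole []
rocker1_far []
controller []
clevis_hole []
```

View pics/w1.png

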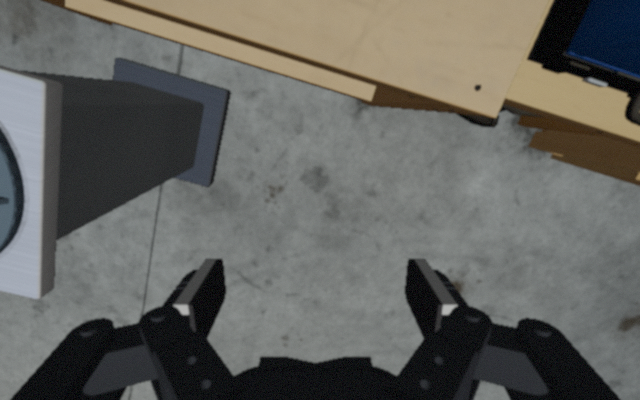

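The move was refused (all keys are needed), so the picture shows only the floor. The image's up direction is tool +x.

drive_tool(
  moves=[
    {"fingers": 8.5, "x": 3.4, "y": -3, "z": -1.8, "turn": 0},
    {"fingers": 8.5, "x": 3.4, "y": -3, "z": -1.8, "turn": 0},
    {"fingers": 8.5, "x": 3.4, "y": -3, "z": -1.8, "turn": 0},
    {"fingers": 8.5, "x": 3.4, "y": -3, "z": -1.8, "turn": 0},
    {"fingers": 8.5, "x": 3.4, "y": -3, "z": -1.8, "turn": 0},
    {"fingers": 8.5, "x": 3.4, "y": -3, "z": -1.8, "turn": 0},
    {"fingers": 8.5, "x": 3.4, "y": -3, "z": -1.8, "turn": 0},
    {"fingers": 8.5, "x": 3.4, "y": -3, "z": -1.8, "turn": 0},
  ],
)

```text
t: 2.35
ee_pos: [0.3342, -0.172, 0.3763]
ee_rot: [0.99, 0.141, 0.0, 0.0]
force: [1.9, -1.3, 0.4]
gripper_width: 0.0849
gripper_force: 0.0
```

Run:
```python
from look import *
look("wrist",["pin_knob","short_pin","thin_pin","driver_handle","driver_hole","rocker1_far","controller","clevis_hole"],"w2.png",3)
```

```text
t 2.35 tcp [ 0.3342 -0.172   0.3763] w 0.0849 F [ 1.9166 -1.2899  0.4024]
pin_knob [(0.55, array([0.4571, 0.0308, 0.1323]), array([167.,   8.]))]
short_pin [(0.77, array([ 0.4471, -0.0721,  0.1198]), array([259.,  48.]))]
thin_pin [(0.82, array([ 0.4544, -0.0178,  0.1184]), array([214.,  27.]))]
driver_handle [(0.75, array([ 0.3632, -0.1646,  0.1702]), array([315., 146.])), (0.71, array([ 0.4489, -0.1492,  0.1842]), array([324.,  60.]))]
driver_hole [(0.82, array([ 0.4482, -0.1445,  0.119 ]), array([319.,  66.]))]
rocker1_far [(0.66, array([ 0.4054, -0.3249,  0.0691]), array([431., 139.]))]
controller [(0.98, array([ 0.4236, -0.3449, -0.0002]), array([431., 127.])), (0.66, array([ 0.4464, -0.1468,  0.1181]), array([320.,  68.]))]
clevis_hole [(0.53, array([0.4541, 0.0279, 0.1352]), array([168.,  11.]))]
```

View pics/w2.png

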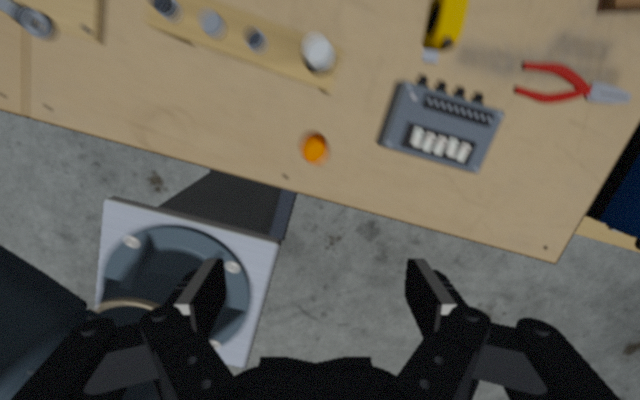

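Wrist view: pins at (163,8), (212,24), (255,40), white/black driver butt at (318,52), orange look-alike at (314,148), and the control box at (440,125). The far pin at (163,8) is the candidate. Next I'll look at the ram.

drive_tool(
  moves=[
    {"fingers": 8.5, "x": 2.2, "y": -4.0, "z": 0.5, "turn": -7.4},
    {"fingers": 8.5, "x": 2.7, "y": -3.7, "z": 0.5, "turn": -7.4},
    {"fingers": 8.5, "x": 3.2, "y": -3.3, "z": 0.5, "turn": -7.4},
    {"fingers": 8.5, "x": 3.6, "y": -2.9, "z": 0.5, "turn": -7.4},
    {"fingers": 8.5, "x": 3.9, "y": -2.4, "z": 1, "turn": -7.4},
    {"fingers": 8.5, "x": 4.2, "y": -1.9, "z": 1, "turn": -7.4},
    {"fingers": 8.5, "x": 4.4, "y": -1.3, "z": 1, "turn": -7.4},
    {"fingers": 8.5, "x": 4.5, "y": -0.7, "z": 1, "turn": -7.4},
  ],
)

```text
t: 3.6
ee_pos: [0.415, 0.1852, 0.3147]
ee_rot: [0.79, 0.613, -0.0, 0.0]
force: [1.5, -1.4, -0.2]
gripper_width: 0.0847
gripper_force: 0.0
```

Run:
```python
from look import *
look("wrist",["ram_pivot","ram_rod","clevis_hole","pin_knob"],"w3.png",3)
s=manip.get_state();print(s["q"], R.from_quat(s["ee_rot"]).as_matrix()[:,0])
```

```text
t 3.6 tcp [0.415  0.1852 0.3147] w 0.0847 F [ 1.4638 -1.3855 -0.2008]
ram_pivot []
ram_rod [(0.62, array([0.4162, 0.2912, 0.0498]), array([295.,  79.]))]
clevis_hole [(0.91, array([0.4704, 0.2157, 0.0666]), array([353., 130.]))]
pin_knob [(0.73, array([0.4565, 0.0321, 0.1379]), array([381., 291.]))]
[ 0.4161  0.1192  0.0637  1.516  -0.0002  2.2434] [ 0.2538  0.9673 -0.0006]
```

View pics/w3.png

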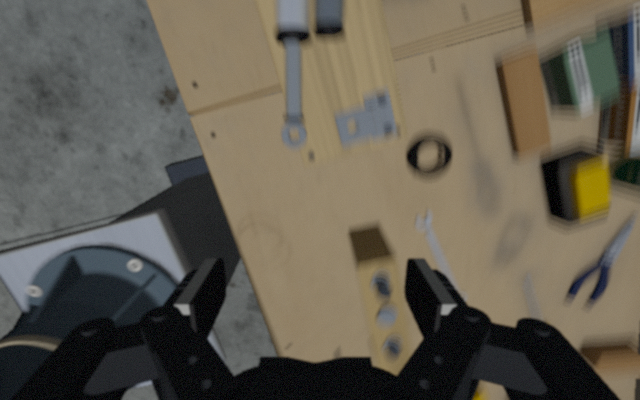

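The wrist shows the ram eye at (293,133), the rod at (292,80) and the clevis hole at (351,125). I'll descend over the rod.

drive_tool(
  moves=[
    {"fingers": 8.5, "x": 1.6, "y": -0.4, "z": 2, "turn": 0},
    {"fingers": 8.5, "x": 1.6, "y": -0.4, "z": 3, "turn": 0},
    {"fingers": 8.5, "x": 1.6, "y": -0.4, "z": 3.5, "turn": 0},
    {"fingers": 7, "x": 1.6, "y": -0.4, "z": 3.5, "turn": 0},
    {"fingers": 6, "x": 1.6, "y": -0.4, "z": 3.5, "turn": 0},
    {"fingers": 6, "x": 1.6, "y": -0.4, "z": 3, "turn": 0},
    {"fingers": 6, "x": 0, "y": 0, "z": 1, "turn": 0},
  ],
)

```text
t: 4.55
ee_pos: [0.4152, 0.282, 0.1181]
ee_rot: [0.792, 0.611, -0.001, -0.0]
force: [-0.7, 0.0, 0.2]
gripper_width: 0.0599
gripper_force: 0.0
```

Run:
```python
from look import *
p,im,o=look("wrist",["ram_rod","clevis_hole","ram_pivot"],"w4.png",3)
p3=None
```

```text
t 4.55 tcp [0.4152 0.282  0.1181] w 0.0599 F [-0.7282  0.0327  0.2054]
ram_rod [(0.73, array([0.4134, 0.2884, 0.0497]), array([310., 206.]))]
clevis_hole [(0.77, array([0.4705, 0.2135, 0.0675]), array([413., 290.]))]
ram_pivot [(0.47, array([0.4169, 0.289 , 0.0494]), array([315., 204.]))]
```

View pics/w4.png

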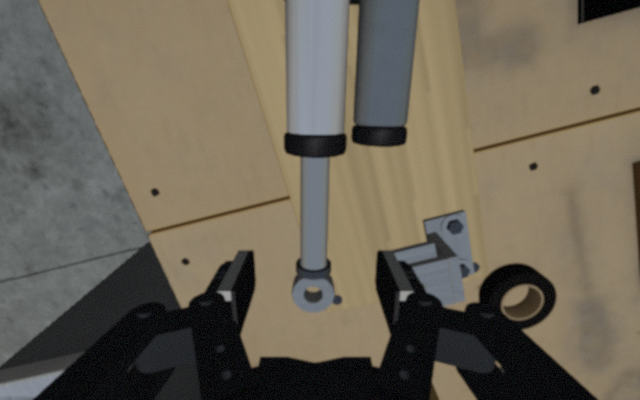

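The rod runs vertically at column 314 between the fingers, with the eye at (314,292).

Run:
```python
from look import *
p=P("wrist"); s=manip.get_state()
for uv,z in [((314,292),.0595),((314,260),.0515),((316,160),.0515)]:
    X=atz(p,uv,z); print(X,totool(X-s["ee_pos"]))
```

```text
[0.4003 0.2223 0.0595] [-6.2096 -0.0687  6.2195]
[0.4062 0.2447 0.0515] [-3.8952 -0.0694  7.0217]
[0.4273 0.3194 0.0515] [3.8659 0.0798 7.0294]
```

drive_tool(
  moves=[
    {"fingers": 6, "x": 0, "y": 0, "z": 3, "turn": 0},
    {"fingers": 6, "x": 0, "y": 0, "z": 3, "turn": 0},
    {"fingers": 6, "x": 0, "y": 0, "z": 2.3, "turn": 0},
    {"fingers": 3, "x": 0, "y": 0, "z": 0, "turn": 0},
    {"fingers": 1.5, "x": 0, "y": 0, "z": 0, "turn": 0},
    {"fingers": 1.5, "x": 0, "y": 0, "z": 0, "turn": 0},
    {"fingers": 1.5, "x": 0, "y": 0, "z": 0, "turn": 0},
  ],
)

```text
t: 5.45
ee_pos: [0.4171, 0.2835, 0.0395]
ee_rot: [0.791, 0.611, 0.002, 0.0]
force: [-1.1, -3.0, 9.5]
gripper_width: 0.0179
gripper_force: 58.3
```

drive_tool(
  moves=[
    {"fingers": 1.5, "x": 0.02, "y": 0.9, "z": 0, "turn": -2.6},
    {"fingers": 1.5, "x": 0.02, "y": 0.9, "z": 0, "turn": -2.6},
    {"fingers": 1.5, "x": 0.02, "y": 0.9, "z": 0, "turn": -2.6},
    {"fingers": 1.5, "x": 0.02, "y": 0.9, "z": 0, "turn": -2.6},
    {"fingers": 1.5, "x": 0.02, "y": 0.9, "z": 0, "turn": -2.6},
    {"fingers": 1.5, "x": 0.02, "y": 0.9, "z": 0, "turn": -2.6},
    {"fingers": 1.5, "x": 0, "y": 0.2, "z": 0, "turn": -0.6},
    {"fingers": 1.5, "x": 0, "y": 0, "z": 0, "turn": 0},
  ],
)

```text
t: 6.25
ee_pos: [0.4708, 0.2769, 0.0395]
ee_rot: [0.697, 0.717, 0.0, -0.001]
force: [-15.1, -2.8, 19.6]
gripper_width: 0.0178
gripper_force: 60.6
```

drive_tool(
  moves=[
    {"fingers": 1.5, "x": 0, "y": 0.3, "z": 0, "turn": 0},
    {"fingers": 1.5, "x": 0, "y": 0, "z": 0, "turn": 0},
  ],
)

```text
t: 6.45
ee_pos: [0.471, 0.2769, 0.0393]
ee_rot: [0.697, 0.717, -0.001, -0.003]
force: [-36.5, -2.6, 35.6]
gripper_width: 0.0178
gripper_force: 62.6
```

At the stop (force rise). Relax, open, lift.

drive_tool(
  moves=[
    {"fingers": 1.5, "x": 0, "y": -0.35, "z": 0, "turn": 0},
    {"fingers": 4, "x": 0, "y": 0, "z": 0, "turn": 0},
    {"fingers": 5, "x": 0, "y": 0, "z": 0, "turn": 0},
    {"fingers": 5, "x": 0, "y": 0, "z": -2, "turn": 0},
    {"fingers": 5, "x": 0, "y": 0, "z": -4.5, "turn": 0},
    {"fingers": 5, "x": -3, "y": 0, "z": -4, "turn": 0},
    {"fingers": 6, "x": -4, "y": 0, "z": -3, "turn": 0},
    {"fingers": 6, "x": -3, "y": 0, "z": 0, "turn": 0},
  ],
)

```text
t: 7.25
ee_pos: [0.4758, 0.176, 0.177]
ee_rot: [0.697, 0.717, 0.003, 0.002]
force: [0.5, 0.5, -0.8]
gripper_width: 0.0602
gripper_force: 0.0
```

Run:
```python
from look import *
p,im,o=look("wrist",["ram_rod","clevis_hole","ram_pivot"],None,3)
u,v=proj(p,[.4705,.2145,.067]).astype(int)
x0,y0=max(0,u-100),max(0,v-75); print(x0,y0)
cv2.imwrite("pics/c5.png",cv2.resize(im[y0:y0+150,x0:x0+200],None,fx=4,fy=4,interpolation=cv2.INTER_CUBIC))
```

```text
t 7.25 tcp [0.4758 0.176  0.177 ] w 0.0602 F [ 0.4954  0.5141 -0.8106]
ram_rod [(0.84, array([0.4705, 0.2829, 0.0483]), array([311.,  63.]))]
clevis_hole [(0.8, array([0.4732, 0.2182, 0.0651]), array([313., 147.]))]
ram_pivot []
209 76
```

View pics/c5.png

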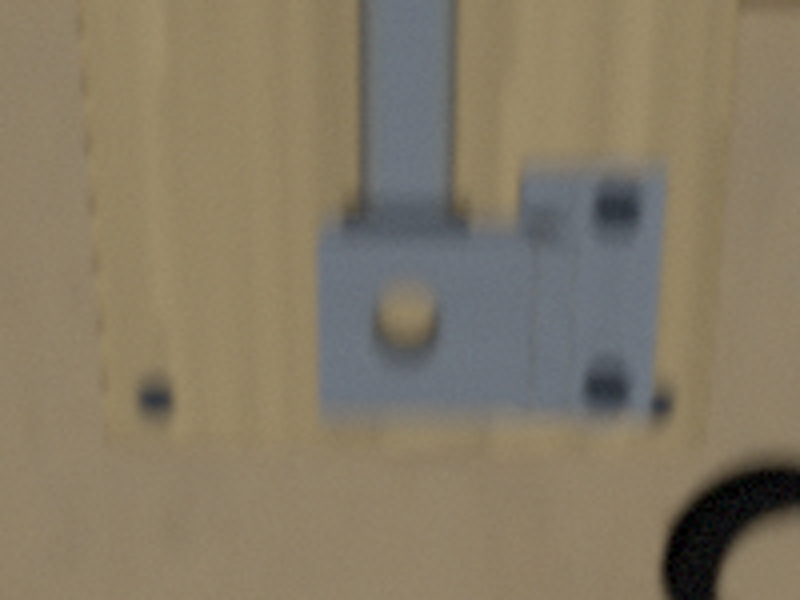

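The clevis crop shows the hole centred near crop (406,322), with board visible clear through it: the holes are in line. On to the pin.

drive_tool(
  moves=[
    {"fingers": 6, "x": -2.0, "y": -0.4, "z": -3, "turn": 0},
    {"fingers": 6, "x": -3.5, "y": -0.5, "z": -3, "turn": 0},
    {"fingers": 6, "x": -4.5, "y": -0.5, "z": -1, "turn": 0},
    {"fingers": 6, "x": -4.5, "y": -0.5, "z": 0, "turn": 0},
    {"fingers": 6, "x": -4, "y": -0.5, "z": 0, "turn": 0},
    {"fingers": 6, "x": 0, "y": 0, "z": 0, "turn": 0},
  ],
)

```text
t: 8.05
ee_pos: [0.4546, -0.0117, 0.2423]
ee_rot: [0.698, 0.716, -0.0, 0.0]
force: [1.0, 0.9, 0.2]
gripper_width: 0.0599
gripper_force: 0.0
```

Run:
```python
from look import *
from h import *
# hole from previous picture
c=manip.calibration("wrist")
def PP(q,t):
    T=np.eye(4); T[:3,:3]=R.from_quat(q).as_matrix(); T[:3,3]=t
    return np.array(c["camera_matrix"])@np.linalg.inv(T@np.array(c["T_tool_cam"]))[:3]
p5=PP([.697,.717,.003,.002],[.4758,.176,.177]); p3=PP([.79,.613,0,0],[.415,.1852,.3147])
print("hole",atz(p5,(310.5,156.7),.067), atz(p3,(351,126),.067))
p,im,o=look("wrist",["pin_knob","short_pin","thin_pin","driver_hole"],None,3)
cv2.imwrite("pics/c6.png",cv2.resize(im[0:300,150:550],None,fx=2,fy=2,interpolation=cv2.INTER_CUBIC))
np.save("p6.npy",p)
```

```text
hole [0.4718 0.2102 0.067 ] [0.4693 0.221  0.067 ]
t 8.05 tcp [ 0.4546 -0.0117  0.2423] w 0.0599 F [1.0466 0.9342 0.1972]
pin_knob [(0.92, array([0.4531, 0.0309, 0.1357]), array([315., 147.]))]
short_pin [(0.56, array([ 0.4521, -0.0695,  0.1201]), array([311., 251.]))]
thin_pin [(0.83, array([ 0.455 , -0.0176,  0.117 ]), array([316., 198.]))]
driver_hole [(0.57, array([ 0.4481, -0.1484,  0.1203]), array([306., 320.]))]
```

View pics/c6.png

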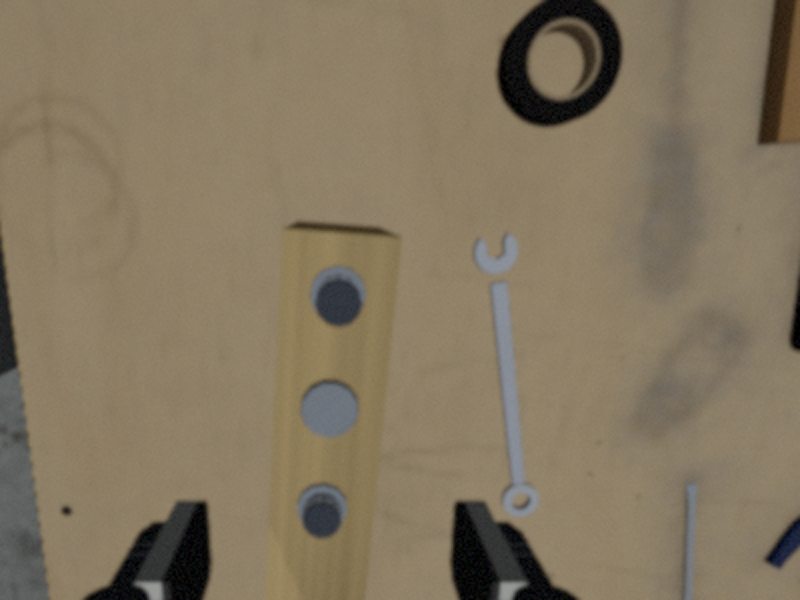

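Candidates: disc-head thin pin (330,408), short knob (322,512), and the tall knob (338,296). The last one has a clearly larger knob-top/collar offset (taller knob) despite being nearest the camera axis, so it is the pin I need.

Run:
```python
from h import *
p=np.load("p6.npy"); s=manip.get_state()
for uv,z in [((319.5,151),.148),((319.,143),.122),((315,147),.135)]:
    X=atz(p,uv,z); print(X,totool(X-s["ee_pos"]))
```

```text
[0.4569 0.0295 0.148 ] [3.7031 0.3032 9.4141]
[0.4567 0.0322 0.122 ] [ 3.9726  0.292  12.0142]
[0.4534 0.0306 0.135 ] [ 3.8243 -0.0427 10.7142]
```

drive_tool(
  moves=[
    {"fingers": 5, "x": 2, "y": 0.1, "z": 2, "turn": 0},
    {"fingers": 5, "x": 1.8, "y": 0.1, "z": 3, "turn": 0},
    {"fingers": 5, "x": 0, "y": 0, "z": 3, "turn": 0},
    {"fingers": 5, "x": 0, "y": 0, "z": 2.5, "turn": 0},
    {"fingers": 4, "x": 0, "y": 0, "z": 1.3, "turn": 0},
    {"fingers": 3, "x": 0, "y": 0, "z": 0, "turn": 0},
  ],
)

```text
t: 8.9
ee_pos: [0.4545, 0.0303, 0.1227]
ee_rot: [0.696, 0.718, -0.001, -0.001]
force: [-0.1, 0.4, 0.8]
gripper_width: 0.0303
gripper_force: 0.0
```

drive_tool(
  moves=[
    {"fingers": 1.2, "x": 0, "y": 0, "z": 0, "turn": 0},
    {"fingers": 1.2, "x": 0, "y": 0, "z": 0, "turn": 0},
    {"fingers": 1.2, "x": 0, "y": 0, "z": 0, "turn": 0},
  ],
)

```text
t: 9.2
ee_pos: [0.4563, 0.0294, 0.1251]
ee_rot: [0.697, 0.717, 0.0, 0.0]
force: [0.1, -0.0, -0.8]
gripper_width: 0.0157
gripper_force: 58.5
```

drive_tool(
  moves=[
    {"fingers": 1.2, "x": 0, "y": 0, "z": -2, "turn": 0},
    {"fingers": 1.2, "x": 0, "y": 0, "z": -3.5, "turn": 0},
    {"fingers": 1.2, "x": 3, "y": 0.3, "z": -1.5, "turn": 0},
    {"fingers": 1.2, "x": 4, "y": 0.5, "z": 0, "turn": 0},
    {"fingers": 1.2, "x": 4, "y": 0.5, "z": 0, "turn": 0},
    {"fingers": 1.2, "x": 3, "y": 0.4, "z": 2, "turn": 0},
    {"fingers": 1.2, "x": 1, "y": 0.2, "z": 2.5, "turn": 0},
    {"fingers": 1.2, "x": 0, "y": 0, "z": 0, "turn": 0},
  ],
)

```text
t: 10.0
ee_pos: [0.4692, 0.1805, 0.1471]
ee_rot: [0.696, 0.718, -0.002, -0.001]
force: [-1.0, -0.8, -0.3]
gripper_width: 0.016
gripper_force: 59.6
```

Run:
```python
from look import *
p,im,o=look("wrist",["clevis_hole","pin_knob"],"w7.png",3)
np.save("p7.npy",p)
cv2.imwrite("pics/c7.png",cv2.resize(im[100:400,120:520],None,fx=2,fy=2,interpolation=cv2.INTER_CUBIC))
```

```text
t 10.0 tcp [0.4692 0.1805 0.1471] w 0.016 F [-0.9863 -0.828  -0.2813]
clevis_hole [(0.57, array([0.4712, 0.2156, 0.0636]), array([320., 162.]))]
pin_knob [(0.72, array([0.4701, 0.1802, 0.1564]), array([317., 269.]))]
```

View pics/c7.png

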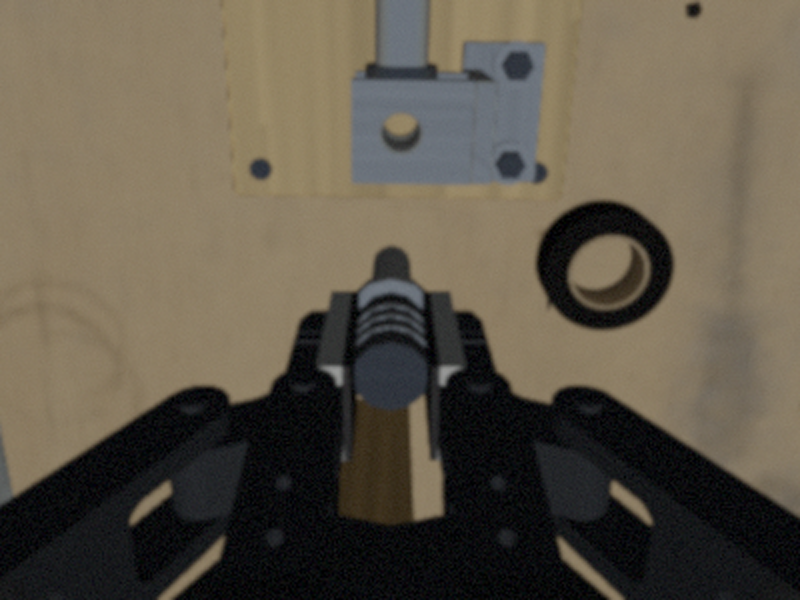

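The crop shows the hole at (401,131), the knob top at (392,373), and the shank tip at about (392,258), with the pin upright in the fingers.

Run:
```python
from h import *
p=np.load("p7.npy"); s=manip.get_state(); t=np.array(s["ee_pos"])
f=lambda u,v:(120+u/2,100+v/2)
print("hole",atz(p,f(401,131),.067))
print("knobtop",atz(p,f(392,373),t[2]+.0229))
for v in (248,258,263): print("tip",v,atz(p,f(391.5,v),t[2]-.0491))
# predicted outline of shank end for pin on axis y offset 0, +1.5mm
for dy in (0,.0015,.003):
  print(dy,[(proj(p,[t[0],t[1]+dy+r,t[2]+z])-[120,100])*2 for r,z in ((.004,-.0491),(.006,-.0411),(.012,-.0031),(.0,.0229))])
h=atz(p,f(401,131),.067); print(totool(h-t))
```

```text
hole [0.4718 0.2133 0.067 ]
knobtop [0.4698 0.1813 0.1734]
tip 248 [0.4694 0.1813 0.1014]
tip 258 [0.4695 0.1777 0.1014]
tip 263 [0.4696 0.176  0.1014]
0 [array([395.9016, 242.7037]), array([396.1964, 246.2036]), array([397.5556, 280.5668]), array([396.4391, 381.3012])]
0.0015 [array([396.0509, 238.4241]), array([396.3527, 241.7519]), array([397.7538, 275.1395]), array([396.6642, 375.3764])]
0.003 [array([396.201 , 234.1251]), array([396.5099, 237.2791]), array([397.9532, 269.6801]), array([396.8907, 369.4113])]
[3.4065 0.1863 8.3502]
```

Run:
```python
from h import *
p=np.load("p7.npy"); t=np.array([.4692,.1805,.1471]); print(manip.get_state()["ee_pos"])
f=lambda u,v:(120+u/2,100+v/2)
print("knobtop",atz(p,f(392,373),t[2]+.0229))
for dy in (0,.0015,.003):
  print(dy,[((proj(p,[t[0],t[1]+dy+r,t[2]+z])-[120,100])*2).round(1) for r,z in ((.004,-.0491),(.006,-.0411),(.012,-.0031),(.0,.0229))])
X=np.array([.4692,.1805,.098]);print("tip atz",atz(p,f(391.5,248),t[2]-.043))
```

```text
[0.4708 0.1792 0.1505]
knobtop [0.4698 0.179  0.17  ]
0 [array([391.1, 235.1]), array([391.2, 238.3]), array([391.4, 270.2]), array([389.3, 367.3])]
0.0015 [array([391.3, 230.9]), array([391.3, 233.9]), array([391.5, 264.8]), array([389.5, 361.4])]
0.003 [array([391.4, 226.6]), array([391.5, 229.4]), array([391.7, 259.4]), array([389.7, 355.5])]
tip atz [0.4694 0.1824 0.1041]
```

Run:
```python
from h import *
a=cv2.imread("pics/w7.png"); s=manip.get_state(); p=P("wrist"); b=manip.snapshot("wrist"); cv2.imwrite("pics/w8.png",b)
print(s["ee_pos"],s["ee_rot"])
def m(x0,y0,x1,y1):
    r=cv2.matchTemplate(b[max(0,y0-20):y1+20,x0-20:x1+20],a[y0:y1,x0:x1],cv2.TM_CCOEFF_NORMED); l=cv2.minMaxLoc(r); return l[1],np.array(l[3])-20
print("clevis",m(295,135,360,192),"pin",m(300,222,332,300))
d=m(295,135,360,192)[1]; h=atz(p,(320.5+d[0],165.5+d[1]),.067); print("hole",h)
k=atz(p,(316,286.5),s["ee_pos"][2]+.0229); print("knob",k, "tool delta",totool(h-k), "tcp->hole",totool(h-s["ee_pos"]))
```

```text
[0.4708 0.1792 0.1505] [0.6973 0.7168 0.0004 0.0003]
clevis (0.9841916561126709, array([-3, -3])) pin (0.9931471943855286, array([0, 0]))
hole [0.4717 0.2136 0.067 ]
knob [0.4714 0.1778 0.1734] tool delta [ 3.5821  0.1092 10.6412] tcp->hole [3.4359 0.1676 8.3512]
```

drive_tool(
  moves=[
    {"fingers": 1.2, "x": 1.8, "y": 0.1, "z": 0, "turn": 0},
    {"fingers": 1.2, "x": 1.75, "y": 0, "z": 1, "turn": 0},
    {"fingers": 1.2, "x": 0, "y": 0, "z": 2, "turn": 0},
    {"fingers": 1.2, "x": 0, "y": 0, "z": 0.5, "turn": 0},
    {"fingers": 1.2, "x": 0, "y": 0, "z": 0.5, "turn": 0},
    {"fingers": 1.2, "x": 0, "y": 0, "z": 0.4, "turn": 0},
    {"fingers": 1.2, "x": 0, "y": 0, "z": 0, "turn": 0},
  ],
)

```text
t: 10.9
ee_pos: [0.4707, 0.2148, 0.1056]
ee_rot: [0.697, 0.717, 0.0, 0.0]
force: [0.4, 0.1, -1.8]
gripper_width: 0.0159
gripper_force: 59.6
```

Tip is 10 mm into the hole with no contact force. Continue down.

drive_tool(
  moves=[
    {"fingers": 1.2, "x": 0, "y": 0, "z": 0.6, "turn": 0},
    {"fingers": 1.2, "x": 0, "y": 0, "z": 0.6, "turn": 0},
    {"fingers": 1.2, "x": 0, "y": 0, "z": 0.6, "turn": 0},
    {"fingers": 1.2, "x": 0, "y": 0, "z": 0.6, "turn": 0},
    {"fingers": 1.2, "x": 0, "y": 0, "z": 0.5, "turn": 0},
    {"fingers": 1.2, "x": 0, "y": 0, "z": 0, "turn": 0},
  ],
)

```text
t: 11.5
ee_pos: [0.4703, 0.215, 0.0756]
ee_rot: [0.697, 0.717, -0.0, -0.0]
force: [0.1, -0.2, -0.8]
gripper_width: 0.0157
gripper_force: 59.6
```

drive_tool(
  moves=[
    {"fingers": 1.2, "x": 0, "y": 0, "z": 0.2, "turn": 0},
    {"fingers": 1.2, "x": 0, "y": 0, "z": 0.2, "turn": 0},
    {"fingers": 1.2, "x": 0, "y": 0, "z": 0, "turn": 0},
  ],
)

```text
t: 11.8
ee_pos: [0.4707, 0.2153, 0.0736]
ee_rot: [0.697, 0.717, 0.001, 0.0]
force: [-7.7, -3.8, 21.9]
gripper_width: 0.0157
gripper_force: 62.3
```

Pin is seated (22 N, collar height matches). Release and lift.

drive_tool(
  moves=[
    {"fingers": 1.2, "x": 0, "y": 0, "z": -0.25, "turn": 0},
    {"fingers": 3, "x": 0, "y": 0, "z": 0, "turn": 0},
    {"fingers": 4, "x": 0, "y": 0, "z": 0, "turn": 0},
    {"fingers": 4, "x": 0, "y": 0, "z": -2, "turn": 0},
    {"fingers": 5, "x": 0, "y": 0, "z": -4.8, "turn": 0},
    {"fingers": 6, "x": 0, "y": 0, "z": -4.8, "turn": 0},
    {"fingers": 6, "x": -2, "y": -0.2, "z": -4.5, "turn": 0},
    {"fingers": 6, "x": -3, "y": -0.2, "z": -3.8, "turn": 0},
  ],
)

```text
t: 12.6
ee_pos: [0.4678, 0.1654, 0.276]
ee_rot: [0.696, 0.718, 0.001, 0.0]
force: [1.4, 0.0, 0.4]
gripper_width: 0.0601
gripper_force: 0.0
```

Run:
```python
from look import *
p,im,o=look("wrist",["clevis_hole","pin_knob","short_pin","ram_rod"],"w9.png",3)
```

```text
t 12.6 tcp [0.4678 0.1654 0.276 ] w 0.0601 F [1.3641 0.023  0.4389]
clevis_hole [(0.72, array([0.4694, 0.2148, 0.0672]), array([318., 128.]))]
pin_knob [(0.64, array([0.4697, 0.2161, 0.0829]), array([318., 128.]))]
short_pin []
ram_rod [(0.95, array([0.4683, 0.2823, 0.0516]), array([319.,  63.]))]
```

drive_tool(
  moves=[
    {"fingers": 6, "x": -4.6, "y": -0.4, "z": -0.4, "turn": 0},
    {"fingers": 6, "x": -4.6, "y": -0.4, "z": -0.4, "turn": 0},
    {"fingers": 6, "x": -4.6, "y": -0.4, "z": -0.4, "turn": 0},
    {"fingers": 6, "x": -4.6, "y": -0.4, "z": -0.4, "turn": 0},
    {"fingers": 6, "x": -4.6, "y": -0.4, "z": -0.4, "turn": 0},
    {"fingers": 6, "x": -4.6, "y": -0.4, "z": -0.4, "turn": 0},
    {"fingers": 6, "x": -4.6, "y": -0.3, "z": 0, "turn": 0},
    {"fingers": 6, "x": -4.4, "y": -0.2, "z": 0, "turn": 0},
  ],
)

```text
t: 13.65
ee_pos: [0.4486, -0.2029, 0.2964]
ee_rot: [0.697, 0.717, -0.0, -0.001]
force: [0.9, -0.1, 0.1]
gripper_width: 0.0601
gripper_force: 0.0
```

drive_tool(
  moves=[
    {"fingers": 6, "x": 0, "y": 0, "z": 0, "turn": 0},
    {"fingers": 6, "x": 0, "y": 0, "z": 0, "turn": 0},
  ],
)

```text
t: 13.85
ee_pos: [0.4488, -0.2017, 0.2962]
ee_rot: [0.698, 0.716, -0.0, -0.001]
force: [-0.0, 0.7, -0.2]
gripper_width: 0.06
gripper_force: 0.0
```

Run:
```python
from look import *
p,im,o=look("wrist",["driver_handle","driver_hole","rocker1_far","short_pin","thin_pin","controller"],"w10.png",3)
np.save("p10.npy",p)
r=manip.masks_of("wrist","driver_handle")
for d in r[:3]:
    ys,xs=np.nonzero(d["mask"]); print(d["conf"],xs.mean(),ys.mean(),xs.min(),xs.max(),ys.min(),ys.max(), im[d["mask"]].mean(0))
```

```text
t 13.85 tcp [ 0.4488 -0.2017  0.2962] w 0.06 F [-0.0349  0.7021 -0.1838]
driver_handle [(0.94, array([ 0.3623, -0.1641,  0.1668]), array([218., 146.]))]
driver_hole [(0.76, array([ 0.4491, -0.1452,  0.1165]), array([317., 123.]))]
rocker1_far [(0.53, array([ 0.4066, -0.3273,  0.0695]), array([282., 260.]))]
short_pin [(0.66, array([ 0.4485, -0.1488,  0.1822]), array([317., 133.])), (0.63, array([ 0.4519, -0.0728,  0.12  ]), array([323.,  43.]))]
thin_pin [(0.73, array([ 0.4239, -0.3434, -0.    ]), array([297., 248.]))]
controller [(0.81, array([ 0.4199, -0.3463,  0.0004]), array([295., 250.]))]
0.84 316.37453183520597 129.9243445692884 297 336 109 151 [141.1236 143.3363 142.027 ]
0.76 214.20368364030335 150.48266522210184 185 252 131 173 [ 11.1078  76.0748 129.4074]
0.62 276.5939393939394 257.76363636363635 268 285 253 263 [146.2667 149.9576 150.0303]
```

Run:
```python
from h import *
im=cv2.imread("pics/w10.png"); cv2.imwrite("pics/c10.png",cv2.resize(im[100:300,170:435],None,fx=3,fy=3,interpolation=cv2.INTER_CUBIC))
p=np.load("p10.npy"); t=np.array([.4488,-.2017,.2962])
for z in (.215,.2,.19): 
    X=atz(p,(316.4,130),z); print(X,totool(X-t))
```

```text
[ 0.448  -0.1436  0.215 ] [5.8144 0.0882 8.1198]
[ 0.448  -0.1449  0.2   ] [5.6844 0.0873 9.6198]
[ 0.4481 -0.1457  0.19  ] [ 5.5977  0.0867 10.6198]
```

View pics/c10.png

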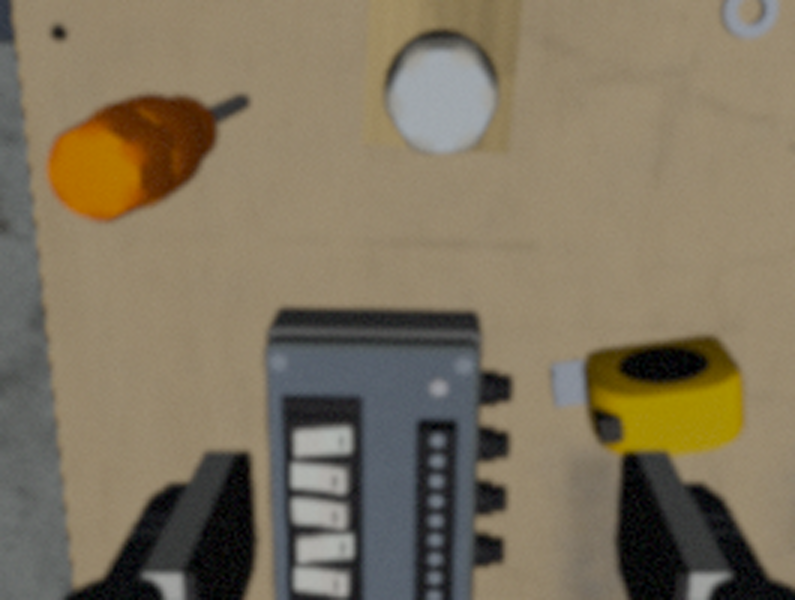

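White/black driver: butt at crop (441,95). The orange one at (95,170) is the look-alike, not meant. Rockers run from top (left) to bottom at y=441, 478, 514, 548 and 582; rocker 1's far half is at about (338,480). Now gripping the white driver.

drive_tool(
  moves=[
    {"fingers": 6, "x": 2.8, "y": 0.1, "z": 0, "turn": 0},
    {"fingers": 6, "x": 2.8, "y": 0, "z": 1, "turn": 0},
    {"fingers": 6, "x": 0, "y": 0, "z": 3.2, "turn": 0},
    {"fingers": 6, "x": 0, "y": 0, "z": 4, "turn": 0},
    {"fingers": 6, "x": 0, "y": 0, "z": 4, "turn": 0},
    {"fingers": 5, "x": 0, "y": 0, "z": 1, "turn": 0},
    {"fingers": 4, "x": 0, "y": 0, "z": 0, "turn": 0},
    {"fingers": 2, "x": 0, "y": 0, "z": 0, "turn": 0},
  ],
)

```text
t: 15.05
ee_pos: [0.4494, -0.1458, 0.1675]
ee_rot: [0.697, 0.717, 0.0, 0.001]
force: [-4.2, -0.2, 1.2]
gripper_width: 0.0278
gripper_force: 60.5
```

drive_tool(
  moves=[
    {"fingers": 2, "x": 0, "y": 0, "z": 0, "turn": 0},
    {"fingers": 2, "x": 0, "y": 0, "z": 0, "turn": 0},
  ],
)

```text
t: 15.25
ee_pos: [0.4497, -0.1459, 0.1674]
ee_rot: [0.697, 0.717, 0.001, 0.001]
force: [-2.0, 0.2, 8.4]
gripper_width: 0.0275
gripper_force: 59.9
```

Run:
```python
from look import *
p=np.load("p10.npy")
print("butt",atz(p,(317,132.3),.215)); 
for z in (.065,.067): print("rocker",atz(p,(282.7,260),z), "r0mid",atz(p,(170+322/3,100+441/3),z),"r4",atz(p,(170+320/3,100+582/3),z))
s=manip.get_state(); print(s["ee_pos"],s["ee_rot"],s["q"])
```

```text
butt [ 0.4485 -0.1451  0.215 ]
rocker [ 0.4076 -0.3292  0.065 ] r0mid [ 0.4006 -0.3101  0.065 ] r4 [ 0.3989 -0.3827  0.065 ]
rocker [ 0.4079 -0.3281  0.067 ] r0mid [ 0.4009 -0.3091  0.067 ] r4 [ 0.3992 -0.3813  0.067 ]
[ 0.4497 -0.1459  0.1674] [0.6972 0.7169 0.0006 0.0013] [-0.3138  0.1766 -0.242   1.1493  0.      1.229 ]
```

drive_tool(
  moves=[
    {"fingers": 2, "x": 0, "y": 0, "z": -2, "turn": 0},
    {"fingers": 2, "x": 0, "y": 0, "z": -4, "turn": 0},
    {"fingers": 2, "x": 0, "y": 0, "z": -4, "turn": 0},
    {"fingers": 2, "x": 0, "y": 0, "z": -3, "turn": 0},
    {"fingers": 2, "x": -3, "y": -0.7, "z": 0, "turn": 0},
    {"fingers": 2, "x": -4, "y": -1, "z": 0, "turn": 0},
    {"fingers": 2, "x": -4, "y": -1, "z": 0, "turn": 0},
    {"fingers": 2, "x": -4, "y": -1, "z": 0, "turn": 0},
  ],
)

```text
t: 16.05
ee_pos: [0.4154, -0.2981, 0.2969]
ee_rot: [0.697, 0.717, 0.0, 0.001]
force: [0.9, -0.5, -1.5]
gripper_width: 0.0274
gripper_force: 59.5
```

drive_tool(
  moves=[
    {"fingers": 2, "x": -3.1, "y": -1, "z": 1, "turn": 0},
    {"fingers": 2, "x": 0, "y": 0, "z": 2, "turn": 0},
    {"fingers": 2, "x": 0, "y": 0, "z": 1.5, "turn": 0},
    {"fingers": 2, "x": 0, "y": 0, "z": 0.5, "turn": 0},
    {"fingers": 2, "x": 0, "y": 0, "z": 0, "turn": 0},
    {"fingers": 2, "x": 0, "y": 0, "z": 0, "turn": 0},
  ],
)

```text
t: 16.65
ee_pos: [0.407, -0.3279, 0.2469]
ee_rot: [0.697, 0.717, 0.0, 0.001]
force: [-0.5, 0.1, -1.1]
gripper_width: 0.0276
gripper_force: 59.4
```

Run:
```python
from look import *
p,im,o=look("wrist",["rocker1_far","driver_handle","controller"],"w11.png",3)
np.save("p11.npy",p); s=manip.get_state(); t=np.array(s["ee_pos"])
print("tip px",proj(p,t-[0,0,.1544]),"shoulder",proj(p,t-[0,0,.05]),"far px",proj(p,[.4078,-.3285,.065]))
cs=manip.snapshot("side"); cv2.imwrite("pics/s11.png",cs)
```

```text
t 16.65 tcp [ 0.407  -0.3279  0.2469] w 0.0276 F [-0.5441  0.1287 -1.1477]
rocker1_far [(0.53, array([ 0.4062, -0.3253,  0.0678]), array([314., 175.])), (0.48, array([ 0.5505, -0.3014,  0.0041]), array([432., 148.]))]
driver_handle [(0.98, array([ 0.4067, -0.3288,  0.2623]), array([314., 277.])), (0.42, array([ 0.4055, -0.323 ,  0.0696]), array([314., 173.])), (0.16, array([ 0.423 , -0.3437, -0.0028]), array([327., 177.]))]
controller [(0.9, array([ 0.4255, -0.3459, -0.001 ]), array([329., 179.]))]
tip px [315.0866 183.1331] shoulder [314.9321 222.5141] far px [315.8738 177.3299]
```

drive_tool(
  moves=[
    {"fingers": 2, "x": 0, "y": 0.1, "z": 1, "turn": 0},
    {"fingers": 2, "x": 0, "y": 0, "z": 1, "turn": 0},
    {"fingers": 2, "x": 0, "y": 0, "z": 0.4, "turn": 0},
    {"fingers": 2, "x": 0, "y": 0, "z": 0.3, "turn": 0},
    {"fingers": 2, "x": 0, "y": 0, "z": 0, "turn": 0},
  ],
)

```text
t: 17.4
ee_pos: [0.4075, -0.3277, 0.2185]
ee_rot: [0.697, 0.717, -0.0, -0.0]
force: [-0.5, -0.8, -1.5]
gripper_width: 0.0278
gripper_force: 59.4
```

drive_tool(
  moves=[
    {"fingers": 2, "x": 0, "y": 0, "z": 0.25, "turn": 0},
    {"fingers": 2, "x": 0, "y": 0, "z": 0.2, "turn": 0},
    {"fingers": 2, "x": 0, "y": 0, "z": 0, "turn": 0},
  ],
)

```text
t: 17.7
ee_pos: [0.4085, -0.3283, 0.2154]
ee_rot: [0.697, 0.717, 0.0, 0.001]
force: [1.8, 1.0, 10.1]
gripper_width: 0.0274
gripper_force: 60.1
```

Force rose to 10 N at the rocker's end stop height. Lift back to the earlier pose and compare pictures numerically.

drive_tool(
  moves=[
    {"fingers": 2, "x": 0, "y": 0, "z": -1.1, "turn": 0},
    {"fingers": 2, "x": 0, "y": -0.1, "z": -2.05, "turn": 0},
    {"fingers": 2, "x": 0, "y": 0, "z": 0, "turn": 0},
    {"fingers": 2, "x": 0, "y": 0, "z": 0, "turn": 0},
  ],
)

```text
t: 18.1
ee_pos: [0.4068, -0.328, 0.246]
ee_rot: [0.697, 0.717, -0.0, 0.0]
force: [-1.1, 0.4, -1.0]
gripper_width: 0.0278
gripper_force: 59.7
```

Run:
```python
from look import *
a=cv2.imread("pics/w11.png"); p,b,o=look("wrist",[],"w12.png")
print(proj(p,manip.get_state()["ee_pos"]-np.array([0,0,.1544])))
rx=lambda i,x,z=.064: proj(p,[x,-.310-.0181*i,z])
for nm,im in (("before",a),("after",b)):
    g=cv2.cvtColor(im,cv2.COLOR_BGR2GRAY)
    for i in range(5):
        y=int(round(rx(i,.4)[1])); x0,x1=rx(i,.382)[0],rx(i,.42)[0]
        print(nm,i,y,int(x0),g[y-2:y+3,int(x0):int(x1)].mean(0).astype(int)[::2])
```

```text
t 18.1 tcp [ 0.4068 -0.328   0.246 ] w 0.0278 F [-1.0654  0.4335 -0.9575]
[314.9894 182.9196]
before 0 160 292 [ 68  48  66 150 180 178 178 178 178 181 182 182 159 162 170  90  55  94]
before 1 177 292 [ 67  58 151 182 182 183 183 181 177 177 172 140 174 148  67  45  64  95]
before 2 193 292 [ 66  58 152 181 181 182 183 181 170  99  51  54  66  88  55  44  78]
before 3 209 291 [ 85  46  46 121 174 177 178 177 173 126  56  56  56  74 102  59  63  95]
before 4 224 291 [86 47 83 91 70 67 65 60 56 49 46 45 46 47 50 55 63]
after 0 160 292 [ 74  49  62 148 178 179 179 178 178 181 183 182 164 159 174  94  53  86]
after 1 177 292 [ 74  45  61 149 178 178 178 178 178 181 182 182 157 161 160  75  57  94]
after 2 193 292 [ 76  53 149 181 181 181 183 181 171  99  53  55  72 101  59  42  69]
after 3 209 291 [ 93  52  43 106 173 178 178 178 174 125  56  57  59  76 125  77  55  94]
after 4 224 291 [94 50 64 90 69 68 64 62 57 50 46 47 45 48 51 54 61]
```

Rocker 1 now has rocker 0's "on" profile and the others are unchanged. Return the driver.

drive_tool(
  moves=[
    {"fingers": 2, "x": 0, "y": 0, "z": -2.5, "turn": 0},
    {"fingers": 2, "x": 0, "y": 0, "z": -2.6, "turn": 0},
    {"fingers": 2, "x": 3, "y": 0.8, "z": 0, "turn": 0},
    {"fingers": 2, "x": 4, "y": 1, "z": 0, "turn": 0},
    {"fingers": 2, "x": 4, "y": 1, "z": 0, "turn": 0},
    {"fingers": 2, "x": 4, "y": 1, "z": 0, "turn": 0},
    {"fingers": 2, "x": 3.1, "y": 0.95, "z": 0, "turn": 0},
    {"fingers": 2, "x": 0, "y": 0, "z": 0, "turn": 0},
  ],
)

```text
t: 18.95
ee_pos: [0.4494, -0.1425, 0.2962]
ee_rot: [0.696, 0.718, 0.0, -0.001]
force: [-0.3, -0.6, -0.3]
gripper_width: 0.0278
gripper_force: 59.7
```

drive_tool(
  moves=[
    {"fingers": 2, "x": 0, "y": 0, "z": 0, "turn": 0},
    {"fingers": 2, "x": 0, "y": 0, "z": 0, "turn": 0},
  ],
)

```text
t: 19.15
ee_pos: [0.4488, -0.1462, 0.2964]
ee_rot: [0.697, 0.717, -0.0, -0.0]
force: [0.4, 0.9, 0.0]
gripper_width: 0.0277
gripper_force: 59.7
```

drive_tool(
  moves=[
    {"fingers": 2, "x": 0, "y": 0.05, "z": 1.5, "turn": 0},
    {"fingers": 2, "x": 0, "y": 0, "z": 1, "turn": 0},
    {"fingers": 2, "x": 0, "y": 0, "z": 0.6, "turn": 0},
    {"fingers": 2, "x": 0, "y": 0, "z": 0.6, "turn": 0},
    {"fingers": 2, "x": 0, "y": 0, "z": 0, "turn": 0},
  ],
)

```text
t: 19.65
ee_pos: [0.4492, -0.1457, 0.2592]
ee_rot: [0.697, 0.717, -0.0, -0.0]
force: [-0.3, -0.6, -0.4]
gripper_width: 0.0274
gripper_force: 59.7
```

Tip is 13 mm into the hole and free.

drive_tool(
  moves=[
    {"fingers": 2, "x": 0, "y": 0, "z": 2, "turn": 0},
    {"fingers": 2, "x": 0, "y": 0, "z": 2.5, "turn": 0},
    {"fingers": 2, "x": 0, "y": 0, "z": 2, "turn": 0},
    {"fingers": 2, "x": 0, "y": 0, "z": 1.5, "turn": 0},
    {"fingers": 2, "x": 0, "y": 0, "z": 0.7, "turn": 0},
    {"fingers": 2, "x": 0, "y": 0, "z": 0.4, "turn": 0},
    {"fingers": 2, "x": 0, "y": 0, "z": 0.1, "turn": 0},
    {"fingers": 2, "x": 0, "y": 0, "z": 0, "turn": 0},
  ],
)

```text
t: 20.45
ee_pos: [0.4499, -0.1457, 0.1684]
ee_rot: [0.697, 0.717, 0.0, 0.0]
force: [-0.3, -0.0, -0.2]
gripper_width: 0.0276
gripper_force: 59.7
```

drive_tool(
  moves=[
    {"fingers": 2, "x": 0, "y": 0, "z": 0.15, "turn": 0},
    {"fingers": 2, "x": 0, "y": 0, "z": 0.1, "turn": 0},
    {"fingers": 2, "x": 0, "y": 0, "z": 0, "turn": 0},
  ],
)

```text
t: 20.75
ee_pos: [0.4504, -0.1459, 0.1673]
ee_rot: [0.697, 0.717, 0.001, 0.001]
force: [-5.9, 1.0, 24.8]
gripper_width: 0.0276
gripper_force: 62.8
```

Seated on the shoulder. Release, lift and check.

drive_tool(
  moves=[
    {"fingers": 2, "x": 0, "y": 0, "z": -0.15, "turn": 0},
    {"fingers": 4, "x": 0, "y": 0, "z": 0, "turn": 0},
    {"fingers": 5, "x": 0, "y": 0, "z": 0, "turn": 0},
    {"fingers": 5.5, "x": 0, "y": 0, "z": -1.5, "turn": 0},
    {"fingers": 6, "x": 0, "y": 0, "z": -4, "turn": 0},
    {"fingers": 6, "x": 0, "y": 0, "z": -4.5, "turn": 0},
    {"fingers": 6, "x": -3, "y": 0, "z": -3, "turn": 0},
    {"fingers": 6, "x": -2.6, "y": 0, "z": 0, "turn": 0},
  ],
)

```text
t: 21.55
ee_pos: [0.4525, -0.2027, 0.3008]
ee_rot: [0.697, 0.717, 0.001, 0.003]
force: [0.2, -0.4, -1.0]
gripper_width: 0.0598
gripper_force: 0.0
```

drive_tool(
  moves=[
    {"fingers": 6, "x": 0, "y": 0, "z": 0, "turn": 0},
    {"fingers": 6, "x": 0, "y": 0, "z": 0, "turn": 0},
  ],
)

```text
t: 21.75
ee_pos: [0.451, -0.2018, 0.2964]
ee_rot: [0.698, 0.717, -0.0, -0.0]
force: [-0.5, 0.1, 0.1]
gripper_width: 0.0602
gripper_force: 0.0
```

Run:
```python
from look import *
p,im,o=look("wrist",["driver_handle","driver_hole","thin_pin","short_pin"],"w13.png",3)
for d in manip.masks_of("wrist","driver_handle")[:2]:
    ys,xs=np.nonzero(d["mask"]); print(d["conf"],xs.mean(),ys.mean(),xs.min(),xs.max(),ys.min(),ys.max())
manip.snapshot("side")
for n in ("pin_knob","ram_rod","driver_handle"): print(n,[(round(d["conf"],2),np.round(d["location"],4)) for d in manip.pinpoint("side",n)[:3]])
```

```text
t 21.75 tcp [ 0.451  -0.2018  0.2964] w 0.0602 F [-0.5166  0.0661  0.0913]
driver_handle [(0.77, array([ 0.3578, -0.1673,  0.1682]), array([210., 150.])), (0.63, array([ 0.4508, -0.1491,  0.1829]), array([317., 133.]))]
driver_hole [(0.68, array([ 0.448 , -0.1473,  0.1193]), array([314., 125.]))]
thin_pin []
short_pin [(0.57, array([ 0.5649, -0.0434, -0.0014]), array([408.,  37.]))]
0.6 313.80311284046695 129.88015564202334 294 333 109 151
pin_knob [(0.53, array([0.4723, 0.214 , 0.0841]))]
ram_rod [(0.62, array([0.4685, 0.2781, 0.05  ])), (0.37, array([ 0.5524, -0.2999,  0.0006]))]
driver_handle [(0.75, array([ 0.4508, -0.1454,  0.177 ])), (0.75, array([ 0.359 , -0.1717,  0.1719]))]
```

The driver stands upright at its original place and height. The pin is seated at 0.084 m and the ram is home. Handing in.

```bash
python3 -c "
from workcell import manip
print(manip.hand_in())"
```

```text
the job is handed in; nothing more can be done
None
```

I handed the job in at about 22 s: the ram is home with the long thick pin seated on its collar, the second rocker is on with the others unchanged, and the screwdriver is upright in its own hole.

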